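# Sort the packing bench by feel: packed cartons, empty cartons, stationery

## Task

Clear the middle of the packing bench: the three white cartons look alike, so feel by their weight which are packed, and set the packed ones in the yellow crate and the empty ones in the blue crate, gently, lid up, each flat on the crate's floor and not stacked or leaning. Put the cutter and the roll of tape in the grey tray, and leave the stapler and everything else on the bench where they are.

Things in the scene. Friction and masses are not known exactly. Their poses are not given: they have to be found in the camera images.
- carton_1: one of three outwardly identical closed white cartons with a brown tape strip along the lid, 75 (x) by 50 (y) by 55 mm (z); origin at the centre of its underside, z up, x along its length. Packed: 330 to 490 g in all (a steel part inside); empty: about 72 g (paper padding). Which of the three are packed changes from start to start (one or two of them) and cannot be seen, only felt on lifting
- carton_2: one of three outwardly identical closed white cartons with a brown tape strip along the lid, 75 (x) by 50 (y) by 55 mm (z); origin at the centre of its underside, z up, x along its length. Packed: 330 to 490 g in all (a steel part inside); empty: about 72 g (paper padding). Which of the three are packed changes from start to start (one or two of them) and cannot be seen, only felt on lifting
- carton_3: one of three outwardly identical closed white cartons with a brown tape strip along the lid, 75 (x) by 50 (y) by 55 mm (z); origin at the centre of its underside, z up, x along its length. Packed: 330 to 490 g in all (a steel part inside); empty: about 72 g (paper padding). Which of the three are packed changes from start to start (one or two of them) and cannot be seen, only felt on lifting
- yellow_crate: open yellow plastic crate fixed on the bench, outside 220 (x) by 120 (y) by 40 mm (z), walls and floor 5 mm; origin at the centre of its underside, x along its length. For packed (heavy) cartons; there is room for two cartons end to end
- blue_crate: open blue plastic crate fixed on the bench, outside 220 (x) by 120 (y) by 40 mm (z), walls and floor 5 mm; origin at the centre of its underside, x along its length. For empty (light) cartons; there is room for two cartons end to end
- grey_tray: open low grey tray fixed on the bench, outside 110 (x) by 220 (y) by 25 mm (z), walls and floor 4 mm; origin at the centre of its underside, y along its length. For the stationery
- cutter: yellow safety cutter with black details lying flat, body 100 (x) by 24 (y) by 16 mm (z), its blunt steel nose projecting 11 mm more at the +x end; 60 g; origin at the centre of its underside, x along its length
- tape_roll: small orange roll of tape lying flat, outside diameter 56, hole 38, height 24 mm; 50 g; origin at the centre of its underside, z along its axis
- stapler: bystander: red and black stapler, 100 (x) by 34 (y) by 39 mm high, standing among the things to be sorted; origin at the centre of its underside, x along its length; it stays on the bench
- glue_bottle: bystander: white bottle with an orange cap, diameter 54, height 150 mm; origin at the centre of its underside
- pen_pot: bystander: black square pot of pens, 60 by 60 mm, 155 mm high with the pens; origin at the centre of its underside
- mug: bystander: blue mug, diameter 80, height 90 mm; origin at the centre of its underside
- can: bystander: green can, diameter 70, height 100 mm; origin at the centre of its underside

How it is judged:
At the end, for the whole second after the job is handed in: Every carton at rest on a crate floor (within 7 mm, tilt under 7 degrees): packed ones in yellow (weighing on it over 2.0 N), empty ones in blue (under 1.6 N). Cutter and tape roll at rest inside the grey tray's walls, undersides less than 26 mm above its floor (((x of carton_1 in the frame of yellow_crate between -0.105 and 0.105 m and y of carton_1 in the frame of yellow_crate between -0.055 and 0.055 m and z of carton_1 in the frame of yellow_crate between -0.005 and 0.012 m and contact force between carton_1 and yellow_crate above 2 N) or (x of carton_1 in the frame of blue_crate between -0.105 and 0.105 m and y of carton_1 in the frame of blue_crate between -0.055 and 0.055 m and z of carton_1 in the frame of blue_crate between -0.005 and 0.012 m and contact force between carton_1 and blue_crate below 1.6 N)) and angle between each of carton_1, carton_2, carton_3's own z axis and vertical below 0.12 rad and linear speed of each of carton_1, carton_2, carton_3, cutter, tape_roll below 0.02 m/s and ((x of carton_2 in the frame of yellow_crate between -0.105 and 0.105 m and y of carton_2 in the frame of yellow_crate between -0.055 and 0.055 m and z of carton_2 in the frame of yellow_crate between -0.005 and 0.012 m and contact force between carton_2 and yellow_crate above 2 N) or (x of carton_2 in the frame of blue_crate between -0.105 and 0.105 m and y of carton_2 in the frame of blue_crate between -0.055 and 0.055 m and z of carton_2 in the frame of blue_crate between -0.005 and 0.012 m and contact force between carton_2 and blue_crate below 1.6 N)) and ((x of carton_3 in the frame of yellow_crate between -0.105 and 0.105 m and y of carton_3 in the frame of yellow_crate between -0.055 and 0.055 m and z of carton_3 in the frame of yellow_crate between -0.005 and 0.012 m and contact force between carton_3 and yellow_crate above 2 N) or (x of carton_3 in the frame of blue_crate between -0.105 and 0.105 m and y of carton_3 in the frame of blue_crate between -0.055 and 0.055 m and z of carton_3 in the frame of blue_crate between -0.005 and 0.012 m and contact force between carton_3 and blue_crate below 1.6 N)) and x of cutter in the frame of grey_tray between -0.051 and 0.051 m and y of cutter in the frame of grey_tray between -0.106 and 0.106 m and z of cutter in the frame of grey_tray between -0.005 and 0.03 m and x of tape_roll in the frame of grey_tray between -0.051 and 0.051 m and y of tape_roll in the frame of grey_tray between -0.106 and 0.106 m and z of tape_roll in the frame of grey_tray between -0.005 and 0.03 m); the robot touches nothing.
It fails at once if a bystander (stapler, bottle, pot, mug, can) is shifted by more than 30 mm or tipped (distance of any of stapler, glue_bottle, mug, can, pen_pot from where it was at the start of the episode above 0.03 m or angle between any of stapler, glue_bottle, mug, can, pen_pot's own z axis and vertical above 0.35 rad).
It fails at once if a carton is dropped or thrown: out of the fingers and moving faster than 0.5 m/s (a fall of more than some 15 mm) ((contact force between carton_1 and the fingers below 0.1 N and linear speed of carton_1 above 0.5 m/s) or (contact force between carton_2 and the fingers below 0.1 N and linear speed of carton_2 above 0.5 m/s) or (contact force between carton_3 and the fingers below 0.1 N and linear speed of carton_3 above 0.5 m/s)).
It also fails if it takes over 72 s, if anything falls off the work surface, if the arm or the gripper's body presses on something with over 40 N, if the wrist force passes 120 N, or if a joint passes its speed limit or range.

## Robot

A 6-joint arm with a two-finger parallel gripper is mounted at the origin on the work surface. World frame = base frame: x ahead of the robot, y to its left, z up, the work surface at z = 0. Lengths are in m, angles in rad, forces in N, time in s.
With the tool pointing down it reaches from about 0.325 to 0.9 m from the base axis. Payload 6.1 kg.
Tool frame: the origin (TCP) lies between the finger pads; the fingertips stand 17 mm ahead of it and the grasp point (between the pads) lies 2 mm behind it; z points along the fingers, y is the line along which they close (so a half turn about z gives the same grasp; the last joint's range is limited). The gripper opens to 87 mm and grips with 3 to 60 N. Pads are 19 mm wide; open, the fingers measure 117 mm over their backs; the gripper's body (75 mm by 190 mm) begins 51 mm behind the grasp point.
Start: joints at [-1.347, 0.22, 1.526, -0, 1.395, -0.126], TCP at [0.214, -0.587, 0.24] pointing down, gripper open.
Joint ranges: [-2.98, 2.98], [-0.91, 2.08], [0.09, 2.57], [-1.24, 4.39], [0.2, 2.65], [-2.68, 2.68]. Speed limits (rad/s): [2.57, 2.57, 3.01, 3.14, 3.14, 3.14].

## Interface

Orientations are given as a unit quaternion [w, x, y, z].
In Python, from plant import state, viewer, arm gives the robot as it stands. The module is installed in compiled form; this text tells all that it offers.
- The arm moves only by the shell command python3 -m handwheel 'ROWS'. ROWS is JSON, a list of rows, each an object of numbers: "wx", "wy", "wz": the turn, a rotation vector about the tool's x, y, z scaled (see below); "x", "y", "z": the shift along the tool's x, y, z scaled (see below); "jaw": the opening, from -1 (shut) to 1 (fully open). In form: [{"wx": .., "wy": .., "wz": .., "x": .., "y": .., "z": .., "jaw": ..}, ...]. A call has 1 to 12 rows; each row is the pose to reach, as a shift and turn from the pose commanded when the call began, along the tool's axes at that moment, turning the shorter way round; what a row does not reach only later rows make up. The controller multiplies each number of a shift by 250 mm and each number of a turn by pi rad. A row lasts 1/12 s, in which the tool goes at most 41.7 mm and 7.16 degrees, less where a joint would pass 70% of its speed; a pose out of reach is approached as far as the arm can. A call with a number of a shift or a turn outside -1 to 1 is refused whole. A call with a gripper value outside its range is refused whole. The fingers move at their own pace and stop on an object; the grip force is fixed at half the most. Time passes only in rows, so rows that repeat a pose let the fingers close. It gives the time, the measured TCP pose, the force, the opening and the grip force at its end, in the units of the state.
- state(): the state, without advancing time (a new reading comes with each control period).
- viewer.snapshot(name): name is "scene" or "top" or "wrist"; returns the picture (384x512x3 uint8, red, green, blue); there is no depth.
- viewer.camera_model(name): a dict with "K" (3x3 intrinsics, pixels), "k1" (the pictures are not rectified: a ray, as slopes to the right and down, at radius r is drawn at 1 + k1 r^2 times it, then the intrinsics apply), "cam_to_world" (4x4, takes a point from camera to world coordinates); the wrist camera has in their place "mount" (4x4, takes a point from camera to tool coordinates, whose origin is the TCP and whose axes are the flange's). Camera axes: x right, y up, looking along -z (the intrinsics and any distortion apply to the point x, -y, -z); pixel columns grow to the right and rows downward; lengths in m; the calibration is good to about 2 mm. A picture is of the moment at which its call begins: read the wrist's pose just before it. camera_model takes no time and is no camera call.
- arm.close_job(): hands the job in; it is judged then, once.
Trained networks look in the newest picture that a camera, given by its name, has taken for a name from the list of things; names that differ only in an ending like _2 or _b are one class to them, and where a whole thing is asked for, a point or a joint stands for the part that bears it (a point fixed in the world has none). Each returns a list of dicts, best first, with "conf" (0 to 1); they miss things now and then, are a little off and sometimes report something else, mostly with a low value. They report only what shows in the picture. A call takes as long as a camera call.
- viewer.regions_of(target, camera): "mask" (384x512 bool, what is visible of it) and "rect" ([left, top, width, height] in pixels, round what is visible of it).
The state is a dict: "time_s": time; "joints": joint angles; "joint_vel": joint speeds; "joint_efforts": joint torques, N m; "ee_pos": TCP position; "ee_rot": TCP orientation; "wrist_force": force on the tool from outside, world axes, zero at the start; "ft_torque": the same for the moment, N m; "gripper_width": opening from 0.0 (shut) to 1.0 (fully open); "gripper_force": force on a finger pad.
Only numpy, scipy, OpenCV 4.12 (cv2) and the standard library are available. Lean on these libraries where they do the work, as an engineer would, in place of code of your own. Each camera call takes 0.05 s, during which the arm holds its last target. There are 200 camera calls.

## Working session

There is one attempt and no reset: what is moved stays moved. The work goes in short steps, Python scripts to look and compute and a shell command to move; the robot and the scene stay as the last step left them, time stands still between calls to the robot, and variables do not carry over. Pictures are saved under pics/ and viewed, at most 10 in all, crops included, and the job is handed in when it is done.

```bash
mkdir -p pics; cat > h.py <<'E'
import numpy as np, cv2
from plant import state, viewer, arm
def model(c):
    m=viewer.camera_model(c); return np.array(m["K"]),m["k1"],np.array(m.get("cam_to_world",m.get("mount")))
def Rq(q):
    w,x,y,z=q; from scipy.spatial.transform import Rotation as R
    return R.from_quat([x,y,z,w]).as_matrix()
def cam(c,s=None):
    K,k1,T=model(c)
    if c=="wrist":
        s=s or state(); M=np.eye(4);M[:3,:3]=Rq(s["ee_rot"]);M[:3,3]=s["ee_pos"];T=M@T
    return K,k1,T
def unproj(px,z,c,s=None):
    K,k1,T=cam(c,s); px=np.atleast_2d(np.float64(px))
    u=cv2.undistortPoints(px[:,None],K,np.array([k1,0,0,0,0.]))[:,0]
    d=np.c_[u[:,0],-u[:,1],-np.ones(len(u))]@T[:3,:3].T
    o=T[:3,3]; return o+d*((z-o[2])/d[:,2])[:,None]
def snap(c,name=None):
    s=state(); im=viewer.snapshot(c)
    if name: cv2.imwrite(f"pics/{name}.png",cv2.cvtColor(im,cv2.COLOR_RGB2BGR))
    return im,s
def rect_world(mask,z,c,s=None):
    """project mask contour to height z and fit min-area rectangle: centre, sizes, yaw of long side (deg)"""
    cs,_=cv2.findContours(mask.astype(np.uint8),cv2.RETR_EXTERNAL,cv2.CHAIN_APPROX_NONE)
    p=max(cs,key=cv2.contourArea)[:,0]
    w=unproj(p,z,c,s)[:,:2]
    (cx,cy),(a,b),t=cv2.minAreaRect((w*1000).astype(np.float32))
    if a<b: a,b,t=b,a,t+90
    return np.round([cx,cy,a,b,(t+90)%180-90],1)
E
cat > a.py <<'E'
from h import *
s=state();print(s)
for c in("top","scene"):
    im,_=snap(c,c); K,k,T=cam(c); print(c,K.round(1).tolist(),k,T.round(3).tolist())
print(model("wrist"))
H=dict(carton_1=.055,yellow_crate=.04,blue_crate=.04,grey_tray=.025,cutter=.016,tape_roll=.024,stapler=.039,glue_bottle=.15,pen_pot=.1,mug=.09,can=.1)
for n,z in H.items():
    for r in viewer.regions_of(n,"top"):
        print(n,round(r["conf"],2),r["rect"],rect_world(r["mask"],z,"top"))
E
python3 a.py
```

```text
{'time_s': 0.0, 'joints': array([-1.34708473e+00,  2.21246561e-01,  1.52761527e+00,  2.23506072e-05,
        1.39468398e+00, -1.26065718e-01]), 'joint_vel': array([ 0.00013347,  0.00066211,  0.00157918,  0.00104294, -0.00126343,
        0.00085416]), 'joint_efforts': array([ 2.20785370e-05, -4.94613469e+01, -3.87376928e+01,  6.99390541e-02,
        5.69853990e-02, -1.63203172e-04]), 'ee_pos': array([ 0.21407267, -0.5865712 ,  0.23842236]), 'ee_rot': array([-9.75951910e-04,  9.84745791e-01,  1.73996475e-01, -3.66730849e-05]), 'wrist_force': array([-0.04834479, -0.41369559,  0.62614728]), 'ft_torque': array([ 0.03006783, -0.0094985 , -0.04092789]), 'gripper_force': 0.0, 'gripper_width': 0.9959915596480621}
top [[388.9, 0.0, 260.0], [0.0, 388.9, 187.0], [0.0, 0.0, 1.0]] -0.13052003904188153 [[-0.016, 0.998, -0.067, 0.501], [-1.0, -0.016, 0.002, -0.009], [0.001, 0.067, 0.998, 1.114], [0.0, 0.0, 0.0, 1.0]]
scene [[492.2, 0.0, 262.8], [0.0, 492.2, 188.1], [0.0, 0.0, 1.0]] -0.16181277838202027 [[-0.234, -0.51, 0.828, 1.682], [0.972, -0.106, 0.209, 0.266], [-0.019, 0.853, 0.521, 0.72], [0.0,
[... 1412 characters left out ...]
6.5  53.7  47.8  89.2]
stapler 0.76 [297.3, 216.4, 19.2, 34.5] [ 439.2 -141.9  100.2   34.3   13. ]
glue_bottle 0.65 [326.5, 107.3, 28.7, 27.5] [ 731.2 -218.8   74.3   48.5  -46.2]
pen_pot 0.62 [157.6, 112.1, 29.2, 31.6] [731.5 222.   85.6  64.4  29.4]
mug 0.75 [377.3, 118.8, 35.0, 39.9] [ 692.3 -378.1  104.3   99.9  -13.1]
mug 0.64 [307.2, 176.8, 27.3, 35.7] [ 545.8 -170.4   72.3   52.1  -19.9]
mug 0.46 [247.4, 180.0, 18.1, 39.1] [5.343e+02 5.000e-01 1.024e+02 2.260e+01 5.200e+00]
can 0.88 [102.5, 127.3, 35.9, 28.2] [692.5 362.6  97.2  63.4  63.6]
can 0.73 [305.1, 176.7, 29.4, 36.4] [ 545.3 -169.2   74.4   53.2  -21.4]
can 0.16 [349.2, 176.8, 58.1, 81.5] [ 487.8 -326.7  212.1  127.3    7.6]
```

```bash
python3 -c "
import cv2
a=cv2.imread('pics/top.png')[90:270,90:430]
cv2.imwrite('pics/top2.png',cv2.resize(a,(800,424),interpolation=cv2.INTER_CUBIC))"
```

```text
(no output)
```

View pics/top2.png

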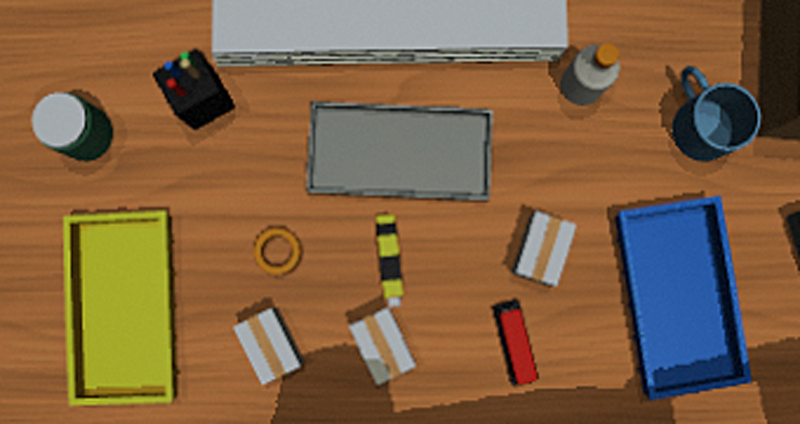

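The top view shows two cartons (crop px 268,345 and 382,345), a third at (545,247), the tape roll at (277,250), the cutter at (390,255) with its nose toward the robot, and the stapler at (515,342). The yellow crate is on the left, the blue crate on the right, and the tray at (400,150), with a large box behind the tray at row 60.

```bash
cat > b.py <<'E'
from h import *
def C(pts,z,n):
    w=unproj(np.array(pts)/2.353+[90,90],z,"top")[:,:2]*1000
    (c,s,t)=cv2.minAreaRect(w.astype(np.float32)) if len(pts)>3 else (0,0,0)
    print(n,np.round(c,0),np.round(s,0),round(t,1),w.round(0).tolist())
C([(64,213),(166,210),(174,401),(70,404)],.04,"yellow")
C([(617,209),(720,198),(750,381),(646,398)],.04,"blue")
C([(311,101),(492,109),(489,199),(306,193)],.025,"tray")
C([(212,64),(567,64)],0.0,"box base")
im=cv2.imread("pics/top.png"); hsv=cv2.cvtColor(im,cv2.COLOR_BGR2HSV)
viewer.snapshot("top")
for r in viewer.regions_of("carton_1","top"):
    x,y,w,h=[int(v) for v in r["rect"]]
    m=np.zeros(im.shape[:2],np.uint8); sub=hsv[y-4:y+h+4,x-4:x+w+4]
    m[y-4:y+h+4,x-4:x+w+4]=((sub[...,1]<70)&(sub[...,2]>150))
    m=cv2.morphologyEx(m,cv2.MORPH_CLOSE,np.ones((7,7)))
    print("carton",r["conf"],rect_world(r["mask"],.055,"top"),rect_world(m,.055,"top"))
E
python3 b.py
```

```text
yellow [486. 324.] [228. 126.] 1.9 [[598.0, 391.0], [599.0, 266.0], [374.0, 258.0], [370.0, 384.0]]
blue [ 488. -347.] [226. 128.] 7.4 [[592.0, -269.0], [603.0, -396.0], [384.0, -426.0], [368.0, -298.0]]
tray [667. -12.] [219. 112.] 86.5 [[730.0, 94.0], [717.0, -125.0], [608.0, -118.0], [618.0, 100.0]]
box base 0 0 0 [[785.0, 220.0], [778.0, -223.0]]
carton 0.92 [ 545.9 -176.5   75.5   56.3  -19.4] [ 547.  -180.4   74.7   48.7  -19.9]
carton 0.92 [441.6 141.9  73.   56.2  26.2] [439.2 146.8  73.1  47.7  26.1]
carton 0.65 [439.5  10.9  76.5  50.5  24.4] [447.   14.5  85.4  62.5  13.2]
```

```bash
cat > g.py <<'E'
import sys,numpy as np
from h import state,Rq
s=state();R=Rq(s["ee_rot"]);p=np.array(s["ee_pos"])
yaw0=np.degrees(np.arctan2(R[1,0],R[0,0]))
print("t %.2f"%s["time_s"],"pos",(p*1000).round(0),"yaw",yaw0.round(1),"tilt",np.degrees(np.arccos(-R[2,2])).round(2),"F",np.round(s["wrist_force"],1),"w %.1f mm g %.1f"%(s["gripper_width"]*87,s["gripper_force"]))
for a in sys.argv[1:]:
    x,y,z,yaw=[float(v) for v in a.split(",")]
    d=R.T@(np.array([x,y,z])/1000-p)/.25
    print(a,"->",*("%s %.3f"%q for q in zip(("x","y","z"),d)),"wz %.3f"%(((yaw0-yaw+90)%180-90)/180), "wz if exact %.3f"%(((yaw0-yaw+180)%360-180)/180))
E
python3 g.py 547,-180,130,-20 547,-180,36,-20
```

```text
t 0.75 pos [ 214. -587.  240.] yaw 20.0 tilt 0.0 F [-0.2  0.1 -0.5] w 87.2 mm g 0.0
547,-180,130,-20 -> x 1.809 y -1.074 z 0.438 wz 0.222 wz if exact 0.222
547,-180,36,-20 -> x 1.809 y -1.074 z 0.814 wz 0.222 wz if exact 0.222
```

```bash
python3 -m handwheel '[{"x":0.905,"y":-0.537,"jaw":1},{"x":0.905,"y":-0.537,"jaw":1},{"x":0.905,"y":-0.537,"jaw":1},{"x":0.905,"y":-0.537,"jaw":1},{"x":0.905,"y":-0.537,"jaw":1},{"x":0.905,"y":-0.537,"jaw":1},{"x":0.905,"y":-0.537,"jaw":1}]' && python3 -m handwheel '[{"x":0.905,"y":-0.537,"z":0.4,"wz":0.222,"jaw":1},{"x":0.905,"y":-0.537,"z":0.4,"wz":0.222,"jaw":1},{"x":0.905,"y":-0.537,"z":0.4,"wz":0.222,"jaw":1},{"x":0.905,"y":-0.537,"z":0.4,"wz":0.222,"jaw":1},{"x":0.905,"y":-0.537,"z":0.4,"wz":0.222,"jaw":1},{"x":0.905,"y":-0.537,"z":0.4,"wz":0.222,"jaw":1},{"x":0.905,"y":-0.537,"z":0.4,"wz":0.222,"jaw":1},{"x":0.905,"y":-0.537,"z":0.4,"wz":0.222,"jaw":1}]'; python3 g.py 547,-180,36,-20
python3 - <<'E'
from h import *
im,s=snap("wrist","w1")
for r in viewer.regions_of("carton_1","wrist"): print(r["conf"],r["rect"],rect_world(r["mask"],.055,"wrist",s))
E
```

```text
t 0.75 pos [ 214. -587.  240.] yaw 20.0 tilt 0.0 F [-0.2  0.1 -0.5] w 87.2 mm g 0.0
547,-180,36,-20 -> x 1.809 y -1.074 z 0.814 wz 0.222 wz if exact 0.222$[0]: bad value
```

View pics/w1.png

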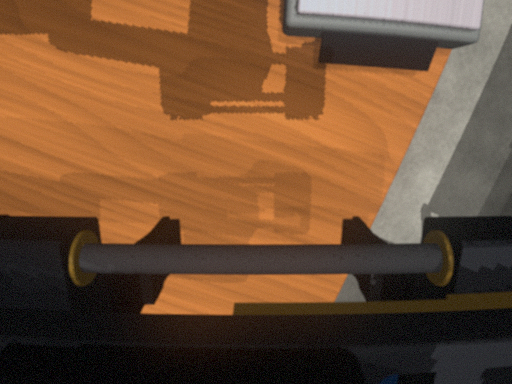

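The call was refused because every key is needed in each row, so the arm has not moved. The wrist picture only shows the bench edge by the start pose.

```bash
python3 -m handwheel '[{"wx":0,"wy":0,"wz":0,"x":0.905,"y":-0.537,"z":0,"jaw":1},{"wx":0,"wy":0,"wz":0,"x":0.905,"y":-0.537,"z":0,"jaw":1},{"wx":0,"wy":0,"wz":0,"x":0.905,"y":-0.537,"z":0,"jaw":1},{"wx":0,"wy":0,"wz":0,"x":0.905,"y":-0.537,"z":0,"jaw":1},{"wx":0,"wy":0,"wz":0,"x":0.905,"y":-0.537,"z":0,"jaw":1},{"wx":0,"wy":0,"wz":0,"x":0.905,"y":-0.537,"z":0,"jaw":1},{"wx":0,"wy":0,"wz":0,"x":0.905,"y":-0.537,"z":0,"jaw":1}]' && python3 -m handwheel '[{"wx":0,"wy":0,"wz":0.222,"x":0.905,"y":-0.537,"z":0.4,"jaw":1},{"wx":0,"wy":0,"wz":0.222,"x":0.905,"y":-0.537,"z":0.4,"jaw":1},{"wx":0,"wy":0,"wz":0.222,"x":0.905,"y":-0.537,"z":0.4,"jaw":1},{"wx":0,"wy":0,"wz":0.222,"x":0.905,"y":-0.537,"z":0.4,"jaw":1},{"wx":0,"wy":0,"wz":0.222,"x":0.905,"y":-0.537,"z":0.4,"jaw":1},{"wx":0,"wy":0,"wz":0.222,"x":0.905,"y":-0.537,"z":0.4,"jaw":1},{"wx":0,"wy":0,"wz":0.222,"x":0.905,"y":-0.537,"z":0.4,"jaw":1},{"wx":0,"wy":0,"wz":0.222,"x":0.905,"y":-0.537,"z":0.4,"jaw":1}]'; python3 g.py 547,-180,36,-20
python3 - <<'E'
from h import *
im,s=snap("wrist","w2")
for r in viewer.regions_of("carton_1","wrist"): print(r["conf"],r["rect"],rect_world(r["mask"],.055,"wrist",s))
E
```

```text
time_s: 1.43
ee_pos: [0.3835, -0.3794, 0.2398]
ee_rot: [-0.001, 0.984, 0.176, 0.001]
wrist_force: [-0.5, 0.6, -0.1]
gripper_width: 0.999
gripper_force: 0.0
time_s: 2.1
ee_pos: [0.5486, -0.1747, 0.1367]
ee_rot: [-0.002, 0.985, -0.171, -0.001]
wrist_force: [0.2, -0.0, -0.6]
gripper_width: 1.001
gripper_force: 0.0
t 2.10 pos [ 549. -175.  137.] yaw -19.7 tilt 0.23 F [ 0.2 -0.  -0.6] w 87.1 mm g 0.0
547,-180,36,-20 -> x 0.002 y 0.023 z 0.403 wz 0.002 wz if exact 0.002
0.72 [233.0, 138.4, 70.9, 107.0] [ 552.1 -180.9   79.8   51.2  -19.5]
```

View pics/w2.png

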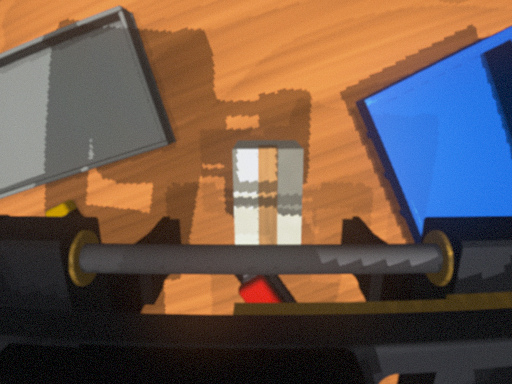

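The carton (rows 145–245, cols 235–302) lies centred between the fingers. I'll go down, grip and lift.

```bash
python3 -m handwheel '[{"wx":0,"wy":0,"wz":0,"x":0,"y":0.02,"z":0.15,"jaw":1},{"wx":0,"wy":0,"wz":0,"x":0,"y":0.02,"z":0.3,"jaw":1},{"wx":0,"wy":0,"wz":0,"x":0,"y":0.02,"z":0.4,"jaw":1},{"wx":0,"wy":0,"wz":0,"x":0,"y":0.02,"z":0.4,"jaw":1},{"wx":0,"wy":0,"wz":0,"x":0,"y":0.02,"z":0.4,"jaw":-1},{"wx":0,"wy":0,"wz":0,"x":0,"y":0.02,"z":0.4,"jaw":-1},{"wx":0,"wy":0,"wz":0,"x":0,"y":0.02,"z":0.4,"jaw":-1},{"wx":0,"wy":0,"wz":0,"x":0,"y":0.02,"z":0.4,"jaw":-1},{"wx":0,"wy":0,"wz":0,"x":0,"y":0.02,"z":0.4,"jaw":-1},{"wx":0,"wy":0,"wz":0,"x":0,"y":0.02,"z":0.4,"jaw":-1}]'; python3 g.py
```

```text
time_s: 3.03
ee_pos: [0.5464, -0.1848, 0.0409]
ee_rot: [0.0, 0.985, -0.173, 0.001]
wrist_force: [0.9, 1.3, 0.1]
gripper_width: 0.632
gripper_force: 0.3
t 3.03 pos [ 546. -185.   41.] yaw -19.9 tilt 0.13 F [0.9 1.3 0.1] w 55.0 mm g 0.3
```

```bash
python3 -m handwheel '[{"wx":0,"wy":0,"wz":0,"x":0,"y":0,"z":0,"jaw":-1},{"wx":0,"wy":0,"wz":0,"x":0,"y":0,"z":0,"jaw":-1},{"wx":0,"wy":0,"wz":0,"x":0,"y":0,"z":0,"jaw":-1},{"wx":0,"wy":0,"wz":0,"x":0,"y":0,"z":0,"jaw":-1}]'; python3 -m handwheel '[{"wx":0,"wy":0,"wz":0,"x":0,"y":0,"z":-0.1,"jaw":-1},{"wx":0,"wy":0,"wz":0,"x":0,"y":0,"z":-0.25,"jaw":-1},{"wx":0,"wy":0,"wz":0,"x":0,"y":0,"z":-0.32,"jaw":-1},{"wx":0,"wy":0,"wz":0,"x":0,"y":0,"z":-0.32,"jaw":-1},{"wx":0,"wy":0,"wz":0,"x":0,"y":0,"z":-0.32,"jaw":-1},{"wx":0,"wy":0,"wz":0,"x":0,"y":0,"z":-0.32,"jaw":-1}]'; python3 g.py 540,-340,120,7.4 436,-354,120,7.4 538,323,120,2
```

```text
time_s: 3.37
ee_pos: [0.5462, -0.1847, 0.0404]
ee_rot: [0.0, 0.985, -0.173, 0.001]
wrist_force: [-0.8, 0.5, 5.4]
gripper_width: 0.567
gripper_force: 30.0
time_s: 3.87
ee_pos: [0.5447, -0.1841, 0.1182]
ee_rot: [-0.0, 0.985, -0.173, -0.001]
wrist_force: [-0.6, 0.5, -0.9]
gripper_width: 0.57
gripper_force: 30.0
t 3.87 pos [ 545. -184.  118.] yaw -19.9 tilt 0.12 F [-0.6  0.5 -0.9] w 49.6 mm g 30.0
540,-340,120,7.4 -> x 0.195 y 0.593 z -0.008 wz -0.152 wz if exact -0.152
436,-354,120,7.4 -> x -0.177 y 0.787 z -0.007 wz -0.152 wz if exact -0.152
538,323,120,2 -> x -0.716 y -1.898 z -0.005 wz -0.122 wz if exact -0.122
```

Its weight is about 0.7 N, so it is empty and goes to the blue crate's far slot.

```bash
python3 -m handwheel '[{"wx":0,"wy":0,"wz":-0.05,"x":0.07,"y":0.15,"z":0,"jaw":-1},{"wx":0,"wy":0,"wz":-0.1,"x":0.13,"y":0.3,"z":0,"jaw":-1},{"wx":0,"wy":0,"wz":-0.152,"x":0.18,"y":0.45,"z":0,"jaw":-1},{"wx":0,"wy":0,"wz":-0.152,"x":0.195,"y":0.593,"z":0,"jaw":-1},{"wx":0,"wy":0,"wz":-0.152,"x":0.195,"y":0.593,"z":0,"jaw":-1},{"wx":0,"wy":0,"wz":-0.152,"x":0.195,"y":0.593,"z":0.1,"jaw":-1},{"wx":0,"wy":0,"wz":-0.152,"x":0.195,"y":0.593,"z":0.2,"jaw":-1},{"wx":0,"wy":0,"wz":-0.152,"x":0.195,"y":0.593,"z":0.24,"jaw":-1},{"wx":0,"wy":0,"wz":-0.152,"x":0.195,"y":0.593,"z":0.24,"jaw":-1}]'; python3 g.py 540,-340,46,7.4; python3 - <<'E'
from h import *
im,s=snap("top","t3")
print([rect_world(r["mask"],.06,"top") for r in viewer.regions_of("carton_1","top")])
im,s=snap("scene","s3")
E
```

```text
time_s: 4.62
ee_pos: [0.5375, -0.3377, 0.0539]
ee_rot: [-0.003, 0.998, 0.065, -0.004]
wrist_force: [-1.2, 0.2, 0.0]
gripper_width: 0.57
gripper_force: 30.0
t 4.62 pos [ 537. -338.   54.] yaw 7.4 tilt 0.58 F [-1.2  0.2  0. ] w 49.6 mm g 30.0
540,-340,46,7.4 -> x 0.009 y 0.011 z 0.031 wz 0.000 wz if exact 0.000
[array([442.2, 142. ,  73.9,  57.1,  26.2]), array([439.9,  10.4,  76. ,  51.9,  25.8])]
```

View pics/s3.png

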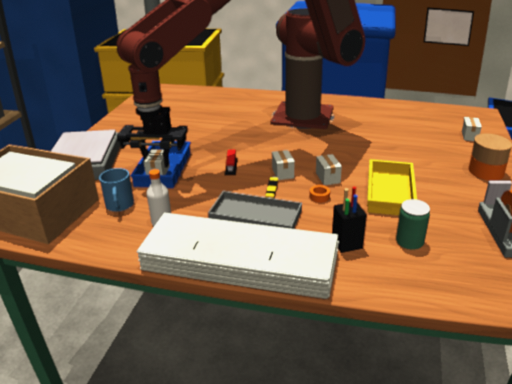

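The scene view shows the gripper with the carton inside the blue crate (about 160,165). The obstacle behind the tray is only a low stack of paper. I'll set the carton down and release.

```bash
python3 -m handwheel '[{"wx":0,"wy":0,"wz":0,"x":0.01,"y":0.01,"z":0.02,"jaw":-1},{"wx":0,"wy":0,"wz":0,"x":0.01,"y":0.01,"z":0.034,"jaw":-1},{"wx":0,"wy":0,"wz":0,"x":0.01,"y":0.01,"z":0.034,"jaw":-1},{"wx":0,"wy":0,"wz":0,"x":0.01,"y":0.01,"z":0.034,"jaw":0.5},{"wx":0,"wy":0,"wz":0,"x":0.01,"y":0.01,"z":0.034,"jaw":0.5},{"wx":0,"wy":0,"wz":0,"x":0.01,"y":0.01,"z":0.034,"jaw":0.5},{"wx":0,"wy":0,"wz":0,"x":0.01,"y":0.01,"z":0.034,"jaw":0.5}]'; python3 g.py 540,-340,130,7
```

```text
time_s: 5.35
ee_pos: [0.5439, -0.3428, 0.0514]
ee_rot: [0.0, 0.998, 0.065, 0.0]
wrist_force: [0.7, 0.0, -0.8]
gripper_width: 0.729
gripper_force: 0.0
t 5.35 pos [ 544. -343.   51.] yaw 7.4 tilt 0.04 F [ 0.7  0.  -0.8] w 63.4 mm g 0.0
540,-340,130,7 -> x -0.014 y -0.013 z -0.314 wz 0.002 wz if exact 0.002
```

```bash
python3 -m handwheel '[{"wx":0,"wy":0,"wz":0,"x":0,"y":0,"z":-0.1,"jaw":0.5},{"wx":0,"wy":0,"wz":0,"x":0,"y":0,"z":-0.25,"jaw":0.5},{"wx":0,"wy":0,"wz":0,"x":0,"y":0,"z":-0.4,"jaw":0.5},{"wx":0,"wy":0,"wz":0,"x":-0.115,"y":-0.7,"z":-0.4,"jaw":1},{"wx":0,"wy":0,"wz":0,"x":-0.115,"y":-0.7,"z":-0.4,"jaw":1},{"wx":0,"wy":0,"wz":0,"x":-0.115,"y":-0.7,"z":-0.4,"jaw":1},{"wx":0,"wy":0,"wz":0,"x":-0.115,"y":-0.7,"z":-0.4,"jaw":1},{"wx":0,"wy":0,"wz":0,"x":-0.115,"y":-0.7,"z":-0.4,"jaw":1}]'; python3 -m handwheel '[{"wx":0,"wy":0,"wz":-0.098,"x":-0.115,"y":-0.758,"z":0.1,"jaw":1},{"wx":0,"wy":0,"wz":-0.098,"x":-0.115,"y":-0.758,"z":0.1,"jaw":1},{"wx":0,"wy":0,"wz":-0.098,"x":-0.115,"y":-0.758,"z":0.1,"jaw":1},{"wx":0,"wy":0,"wz":-0.098,"x":-0.115,"y":-0.758,"z":0.1,"jaw":1},{"wx":0,"wy":0,"wz":-0.098,"x":-0.115,"y":-0.758,"z":0.1,"jaw":1},{"wx":0,"wy":0,"wz":-0.098,"x":-0.115,"y":-0.758,"z":0.1,"jaw":1},{"wx":0,"wy":0,"wz":-0.098,"x":-0.115,"y":-0.758,"z":0.1,"jaw":1},{"wx":0,"wy":0,"wz":-0.098,"x":-0.115,"y":-0.758,"z":0.1,"jaw":1}]';  python3 - <<'E'
from h import *
im,s=snap("top","t4"); print("blue",[rect_world(r["mask"],.06,"top") for r in viewer.regions_of("carton_1","top")])
im,s=snap("wrist","w4")
for n,z in (("carton_1",.055),("cutter",.016)):
  for r in viewer.regions_of(n,"wrist"): print(n,r["conf"],r["rect"],rect_world(r["mask"],z,"wrist",s))
E
python3 g.py 440,11,38,25
```

```text
time_s: 6.02
ee_pos: [0.4903, -0.1679, 0.1505]
ee_rot: [-0.001, 0.998, 0.066, -0.001]
wrist_force: [1.0, 0.1, -0.5]
gripper_width: 0.98
gripper_force: 0.0
time_s: 6.68
ee_pos: [0.4403, 0.0107, 0.1267]
ee_rot: [0.001, 0.976, 0.217, 0.001]
wrist_force: [0.1, -0.1, 1.1]
gripper_width: 1.002
gripper_force: 0.0
blue [array([440.8, 142. ,  76.2,  58.4,  26.1]), array([ 540.8, -336. ,   73.9,   67.3,    7.8])]
carton_1 0.93 [35.1, 66.0, 110.7, 115.4] [444.3 138.5  76.6  70.9  26.4]
carton_1 0.71 [220.3, 141.9, 73.5, 104.1] [445.9  16.4  73.9  51.   24.3]
cutter 0.65 [286.9, 4.6, 76.0, 147.3] [539.1   3.3 110.1  27.3   6.1]
t 6.93 pos [440.  10. 126.] yaw 25.0 tilt 0.02 F [-0.4 -0.3  0.3] w 87.3 mm g 0.0
440,11,38,25 -> x 0.001 y -0.003 z 0.353 wz -0.000 wz if exact -0.000
```

View pics/w4.png

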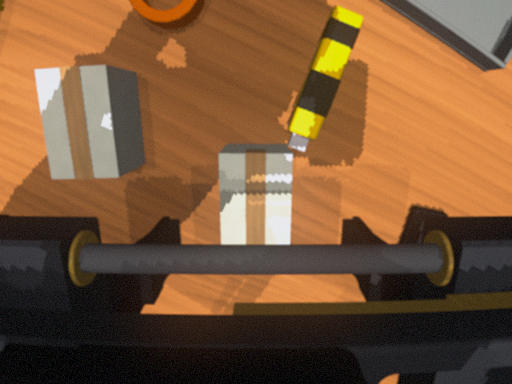

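The carton (col 256, rows 142–245) is centred under the fingers, and the cutter's nose (298,143) is clear of them. Grip and lift.

```bash
python3 -m handwheel '[{"wx":0,"wy":0,"wz":0,"x":0.016,"y":-0.006,"z":0.16,"jaw":1},{"wx":0,"wy":0,"wz":0,"x":0.016,"y":-0.006,"z":0.32,"jaw":1},{"wx":0,"wy":0,"wz":0,"x":0.016,"y":-0.006,"z":0.352,"jaw":1},{"wx":0,"wy":0,"wz":0,"x":0.016,"y":-0.006,"z":0.352,"jaw":-1},{"wx":0,"wy":0,"wz":0,"x":0.016,"y":-0.006,"z":0.352,"jaw":-1},{"wx":0,"wy":0,"wz":0,"x":0.016,"y":-0.006,"z":0.352,"jaw":-1},{"wx":0,"wy":0,"wz":0,"x":0.016,"y":-0.006,"z":0.352,"jaw":-1},{"wx":0,"wy":0,"wz":0,"x":0.016,"y":-0.006,"z":0.352,"jaw":-1},{"wx":0,"wy":0,"wz":0,"x":0.016,"y":-0.006,"z":0.352,"jaw":-1},{"wx":0,"wy":0,"wz":0,"x":0.016,"y":-0.006,"z":0.352,"jaw":-1},{"wx":0,"wy":0,"wz":0,"x":0.016,"y":-0.006,"z":0.352,"jaw":-1},{"wx":0,"wy":0,"wz":0,"x":0.016,"y":-0.006,"z":0.352,"jaw":-1}]'; python3 -m handwheel '[{"wx":0,"wy":0,"wz":0,"x":0,"y":0,"z":-0.05,"jaw":-1},{"wx":0,"wy":0,"wz":0,"x":0,"y":0,"z":-0.15,"jaw":-1},{"wx":0,"wy":0,"wz":0,"x":0,"y":0,"z":-0.3,"jaw":-1},{"wx":0,"wy":0,"wz":0,"x":0,"y":0,"z":-0.4,"jaw":-1},{"wx":0,"wy":0,"wz":0,"x":0,"y":0,"z":-0.4,"jaw":-1},{"wx":0,"wy":0,"wz":0,"x":0,"y":0,"z":-0.4,"jaw":-1},{"wx":0,"wy":0,"wz":0,"x":0,"y":0,"z":-0.4,"jaw":-1}]'; python3 g.py 436,-354,138,7.4 538,327,138,2 434,323,138,2
```

```text
time_s: 7.93
ee_pos: [0.4432, 0.0145, 0.0391]
ee_rot: [0.0, 0.976, 0.217, 0.001]
wrist_force: [-1.7, 1.3, 6.9]
gripper_width: 0.579
gripper_force: 30.0
time_s: 8.52
ee_pos: [0.4412, 0.0145, 0.1364]
ee_rot: [-0.0, 0.976, 0.217, -0.001]
wrist_force: [0.1, 0.7, -4.2]
gripper_width: 0.571
gripper_force: 30.0
t 8.52 pos [441.  15. 136.] yaw 25.1 tilt 0.14 F [ 0.1  0.7 -4.2] w 49.7 mm g 30.0
436,-354,138,7.4 -> x -0.644 y 1.326 z -0.007 wz 0.098 wz if exact 0.098
538,327,138,2 -> x 0.881 y -0.968 z -0.007 wz 0.128 wz if exact 0.128
434,323,138,2 -> x 0.497 y -1.130 z -0.006 wz 0.128 wz if exact 0.128
```

About 4 N, so this one is packed and goes to the yellow crate's far slot.

```bash
python3 -m handwheel '[{"wx":0,"wy":0,"wz":0.03,"x":0.06,"y":-0.07,"z":0,"jaw":-1},{"wx":0,"wy":0,"wz":0.128,"x":0.881,"y":-0.968,"z":0,"jaw":-1},{"wx":0,"wy":0,"wz":0.128,"x":0.881,"y":-0.968,"z":0,"jaw":-1},{"wx":0,"wy":0,"wz":0.128,"x":0.881,"y":-0.968,"z":0,"jaw":-1},{"wx":0,"wy":0,"wz":0.128,"x":0.881,"y":-0.968,"z":0,"jaw":-1},{"wx":0,"wy":0,"wz":0.128,"x":0.881,"y":-0.968,"z":0,"jaw":-1},{"wx":0,"wy":0,"wz":0.128,"x":0.881,"y":-0.968,"z":0,"jaw":-1},{"wx":0,"wy":0,"wz":0.128,"x":0.881,"y":-0.968,"z":0,"jaw":-1},{"wx":0,"wy":0,"wz":0.128,"x":0.881,"y":-0.968,"z":0,"jaw":-1},{"wx":0,"wy":0,"wz":0.128,"x":0.881,"y":-0.968,"z":0,"jaw":-1},{"wx":0,"wy":0,"wz":0.128,"x":0.881,"y":-0.968,"z":0,"jaw":-1},{"wx":0,"wy":0,"wz":0.128,"x":0.881,"y":-0.968,"z":0,"jaw":-1}]'; python3 g.py 538,327,46,2
```

```text
time_s: 9.52
ee_pos: [0.5375, 0.3258, 0.1349]
ee_rot: [0.001, 1.0, 0.018, -0.002]
wrist_force: [-0.4, 0.1, -4.0]
gripper_width: 0.567
gripper_force: 30.0
t 9.52 pos [538. 326. 135.] yaw 2.1 tilt 0.32 F [-0.4  0.1 -4. ] w 49.4 mm g 30.0
538,327,46,2 -> x 0.004 y -0.005 z 0.355 wz 0.000 wz if exact 0.000
```

```bash
python3 -m handwheel '[{"wx":0,"wy":0,"wz":0,"x":0,"y":0,"z":0.14,"jaw":-1},{"wx":0,"wy":0,"wz":0,"x":0,"y":0,"z":0.26,"jaw":-1},{"wx":0,"wy":0,"wz":0,"x":0,"y":0,"z":0.33,"jaw":-1},{"wx":0,"wy":0,"wz":0,"x":0,"y":0,"z":0.35,"jaw":-1},{"wx":0,"wy":0,"wz":0,"x":0,"y":0,"z":0.365,"jaw":-1},{"wx":0,"wy":0,"wz":0,"x":0,"y":0,"z":0.365,"jaw":-1},{"wx":0,"wy":0,"wz":0,"x":0,"y":0,"z":0.365,"jaw":-1}]'; python3 -m handwheel '[{"wx":0,"wy":0,"wz":0,"x":0,"y":0,"z":0,"jaw":0.5},{"wx":0,"wy":0,"wz":0,"x":0,"y":0,"z":0,"jaw":0.5},{"wx":0,"wy":0,"wz":0,"x":0,"y":0,"z":0,"jaw":0.5},{"wx":0,"wy":0,"wz":0,"x":0,"y":0,"z":0,"jaw":0.5},{"wx":0,"wy":0,"wz":0,"x":0,"y":0,"z":-0.1,"jaw":0.5},{"wx":0,"wy":0,"wz":0,"x":0,"y":0,"z":-0.25,"jaw":0.5},{"wx":0,"wy":0,"wz":0,"x":0,"y":0,"z":-0.4,"jaw":0.5},{"wx":0,"wy":0,"wz":0,"x":0,"y":0,"z":-0.4,"jaw":1},{"wx":0,"wy":0,"wz":0,"x":0,"y":0,"z":-0.4,"jaw":1}]'; python3 g.py 441,146,126,26 
```

```text
time_s: 10.1
ee_pos: [0.5405, 0.3269, 0.0483]
ee_rot: [-0.0, 1.0, 0.018, 0.001]
wrist_force: [0.1, 0.1, -4.3]
gripper_width: 0.57
gripper_force: 30.0
time_s: 10.85
ee_pos: [0.5418, 0.3281, 0.1513]
ee_rot: [-0.002, 1.0, 0.018, 0.004]
wrist_force: [-0.7, 0.6, -0.1]
gripper_width: 0.828
gripper_force: 0.0
t 10.85 pos [542. 328. 151.] yaw 2.1 tilt 0.46 F [-0.7  0.6 -0.1] w 72.0 mm g 0.0
441,146,126,26 -> x -0.430 y 0.714 z 0.096 wz -0.133 wz if exact -0.133
```

```bash
python3 -m handwheel '[{"wx":0,"wy":0,"wz":-0.133,"x":-0.43,"y":0.714,"z":0.08,"jaw":1},{"wx":0,"wy":0,"wz":-0.133,"x":-0.43,"y":0.714,"z":0.08,"jaw":1},{"wx":0,"wy":0,"wz":-0.133,"x":-0.43,"y":0.714,"z":0.08,"jaw":1},{"wx":0,"wy":0,"wz":-0.133,"x":-0.43,"y":0.714,"z":0.08,"jaw":1},{"wx":0,"wy":0,"wz":-0.133,"x":-0.43,"y":0.714,"z":0.08,"jaw":1},{"wx":0,"wy":0,"wz":-0.133,"x":-0.43,"y":0.714,"z":0.08,"jaw":1},{"wx":0,"wy":0,"wz":-0.133,"x":-0.43,"y":0.714,"z":0.08,"jaw":1},{"wx":0,"wy":0,"wz":-0.133,"x":-0.43,"y":0.714,"z":0.08,"jaw":1}]';  python3 - <<'E'
from h import *
im,s=snap("top","t5"); print("all",[rect_world(r["mask"],.06,"top") for r in viewer.regions_of("carton_1","top")])
im,s=snap("wrist","w5")
for n,z in (("carton_1",.055),("tape_roll",.024),("cutter",.016)):
  for r in viewer.regions_of(n,"wrist"): print(n,r["conf"],r["rect"],rect_world(r["mask"],z,"wrist",s))
E
python3 g.py 441,146,38,26 444,148,38,26
```

```text
time_s: 11.52
ee_pos: [0.4385, 0.1447, 0.1267]
ee_rot: [-0.0, 0.975, 0.224, 0.0]
wrist_force: [-0.3, 1.1, 0.4]
gripper_width: 0.995
gripper_force: 0.0
all [array([ 540.7, -335.6,   74.2,   68. ,    7.1]), array([535.8, 317.7,  75.1,  65.3,   3.4])]
carton_1 0.94 [225.3, 136.5, 70.2, 109.1] [445.9 150.2  74.3  50.4  26.2]
carton_1 0.56 [32.9, 1.0, 95.7, 37.4] [501.3 304.6  64.3  22.  -67.5]
tape_roll 0.82 [293.9, 25.2, 78.6, 76.6] [550.6 140.   56.3  53.3 -43.4]
t 11.82 pos [439. 145. 127.] yaw 26.1 tilt 0.01 F [-0.1 -0.1  0.6] w 86.8 mm g 0.0
441,146,38,26 -> x 0.009 y 0.002 z 0.355 wz 0.000 wz if exact 0.000
444,148,38,26 -> x 0.023 y 0.000 z 0.355 wz 0.000 wz if exact 0.000
```

```bash
python3 -m handwheel '[{"wx":0,"wy":0,"wz":0,"x":0.016,"y":0,"z":0.16,"jaw":1},{"wx":0,"wy":0,"wz":0,"x":0.016,"y":0,"z":0.32,"jaw":1},{"wx":0,"wy":0,"wz":0,"x":0.016,"y":0,"z":0.352,"jaw":1},{"wx":0,"wy":0,"wz":0,"x":0.016,"y":0,"z":0.352,"jaw":-1},{"wx":0,"wy":0,"wz":0,"x":0.016,"y":0,"z":0.352,"jaw":-1},{"wx":0,"wy":0,"wz":0,"x":0.016,"y":0,"z":0.352,"jaw":-1},{"wx":0,"wy":0,"wz":0,"x":0.016,"y":0,"z":0.352,"jaw":-1},{"wx":0,"wy":0,"wz":0,"x":0.016,"y":0,"z":0.352,"jaw":-1},{"wx":0,"wy":0,"wz":0,"x":0.016,"y":0,"z":0.352,"jaw":-1},{"wx":0,"wy":0,"wz":0,"x":0.016,"y":0,"z":0.352,"jaw":-1},{"wx":0,"wy":0,"wz":0,"x":0.016,"y":0,"z":0.352,"jaw":-1},{"wx":0,"wy":0,"wz":0,"x":0.016,"y":0,"z":0.352,"jaw":-1}]'; python3 -m handwheel '[{"wx":0,"wy":0,"wz":0,"x":0,"y":0,"z":-0.05,"jaw":-1},{"wx":0,"wy":0,"wz":0,"x":0,"y":0,"z":-0.15,"jaw":-1},{"wx":0,"wy":0,"wz":0,"x":0,"y":0,"z":-0.3,"jaw":-1},{"wx":0,"wy":0,"wz":0,"x":0,"y":0,"z":-0.4,"jaw":-1},{"wx":0,"wy":0,"wz":0,"x":0,"y":0,"z":-0.4,"jaw":-1},{"wx":0,"wy":0,"wz":0,"x":0,"y":0,"z":-0.4,"jaw":-1},{"wx":0,"wy":0,"wz":0,"x":0,"y":0,"z":-0.4,"jaw":-1}]'; python3 g.py 436,-352,136,7.4 432,323,136,2
```

```text
time_s: 12.82
ee_pos: [0.4426, 0.147, 0.0399]
ee_rot: [-0.0, 0.974, 0.225, 0.001]
wrist_force: [-1.8, 1.2, 7.0]
gripper_width: 0.572
gripper_force: 30.0
time_s: 13.4
ee_pos: [0.4405, 0.1461, 0.1371]
ee_rot: [-0.0, 0.974, 0.225, -0.001]
wrist_force: [0.3, -0.3, -5.2]
gripper_width: 0.571
gripper_force: 30.0
t 13.40 pos [440. 146. 137.] yaw 26.0 tilt 0.16 F [ 0.3 -0.3 -5.2] w 49.7 mm g 30.0
436,-352,136,7.4 -> x -0.889 y 1.783 z 0.005 wz 0.103 wz if exact 0.103
432,323,136,2 -> x 0.279 y -0.651 z 0.004 wz 0.133 wz if exact 0.133
```

Packed as well, so it goes to the yellow crate's near slot.

```bash
python3 -m handwheel '[{"wx":0,"wy":0,"wz":0.03,"x":0.04,"y":-0.08,"z":0,"jaw":-1},{"wx":0,"wy":0,"wz":0.133,"x":0.279,"y":-0.651,"z":0,"jaw":-1},{"wx":0,"wy":0,"wz":0.133,"x":0.279,"y":-0.651,"z":0,"jaw":-1},{"wx":0,"wy":0,"wz":0.133,"x":0.279,"y":-0.651,"z":0,"jaw":-1},{"wx":0,"wy":0,"wz":0.133,"x":0.279,"y":-0.651,"z":0,"jaw":-1},{"wx":0,"wy":0,"wz":0.133,"x":0.279,"y":-0.651,"z":0,"jaw":-1},{"wx":0,"wy":0,"wz":0.133,"x":0.279,"y":-0.651,"z":0,"jaw":-1},{"wx":0,"wy":0,"wz":0.133,"x":0.279,"y":-0.651,"z":0,"jaw":-1}]'; python3 g.py 432,323,46,2
```

```text
time_s: 14.07
ee_pos: [0.4314, 0.3225, 0.1359]
ee_rot: [0.001, 1.0, 0.019, -0.002]
wrist_force: [-0.2, -0.5, -4.3]
gripper_width: 0.571
gripper_force: 30.0
t 14.07 pos [431. 322. 136.] yaw 2.1 tilt 0.31 F [-0.2 -0.5 -4.3] w 49.7 mm g 30.0
432,323,46,2 -> x 0.004 y -0.003 z 0.360 wz 0.001 wz if exact 0.001
```

```bash
python3 -m handwheel '[{"wx":0,"wy":0,"wz":0,"x":0,"y":0,"z":0.14,"jaw":-1},{"wx":0,"wy":0,"wz":0,"x":0,"y":0,"z":0.26,"jaw":-1},{"wx":0,"wy":0,"wz":0,"x":0,"y":0,"z":0.34,"jaw":-1},{"wx":0,"wy":0,"wz":0,"x":0,"y":0,"z":0.36,"jaw":-1},{"wx":0,"wy":0,"wz":0,"x":0,"y":0,"z":0.372,"jaw":-1},{"wx":0,"wy":0,"wz":0,"x":0,"y":0,"z":0.372,"jaw":-1},{"wx":0,"wy":0,"wz":0,"x":0,"y":0,"z":0.372,"jaw":-1}]'; python3 -m handwheel '[{"wx":0,"wy":0,"wz":0,"x":0,"y":0,"z":0,"jaw":0.5},{"wx":0,"wy":0,"wz":0,"x":0,"y":0,"z":0,"jaw":0.5},{"wx":0,"wy":0,"wz":0,"x":0,"y":0,"z":0,"jaw":0.5},{"wx":0,"wy":0,"wz":0,"x":0,"y":0,"z":0,"jaw":0.5},{"wx":0,"wy":0,"wz":0,"x":0,"y":0,"z":-0.1,"jaw":0.5},{"wx":0,"wy":0,"wz":0,"x":0,"y":0,"z":-0.25,"jaw":0.5},{"wx":0,"wy":0,"wz":0,"x":0,"y":0,"z":-0.4,"jaw":0.5},{"wx":0,"wy":0,"wz":0,"x":0,"y":0,"z":-0.4,"jaw":1},{"wx":0,"wy":0,"wz":0,"x":0,"y":0,"z":-0.4,"jaw":1}]'; python3 g.py 551,139,90,0
```

```text
time_s: 14.65
ee_pos: [0.4334, 0.3221, 0.0456]
ee_rot: [0.0, 1.0, 0.017, -0.0]
wrist_force: [-0.0, 0.3, -3.6]
gripper_width: 0.574
gripper_force: 30.0
time_s: 15.4
ee_pos: [0.4356, 0.3246, 0.1494]
ee_rot: [-0.002, 1.0, 0.018, 0.003]
wrist_force: [-0.1, -0.3, -0.1]
gripper_width: 0.829
gripper_force: 0.0
t 15.40 pos [436. 325. 149.] yaw 2.1 tilt 0.42 F [-0.1 -0.3 -0.1] w 72.1 mm g 0.0
551,139,90,0 -> x 0.433 y 0.759 z 0.238 wz 0.011 wz if exact 0.011
```

```bash
python3 -m handwheel '[{"wx":0,"wy":0,"wz":0,"x":0.433,"y":0.759,"z":0,"jaw":1},{"wx":0,"wy":0,"wz":0,"x":0.433,"y":0.759,"z":0,"jaw":1},{"wx":0,"wy":0,"wz":0,"x":0.433,"y":0.759,"z":0,"jaw":1},{"wx":0,"wy":0,"wz":0,"x":0.433,"y":0.759,"z":0.1,"jaw":1},{"wx":0,"wy":0,"wz":0,"x":0.433,"y":0.759,"z":0.1,"jaw":1},{"wx":0,"wy":0,"wz":0,"x":0.433,"y":0.759,"z":0.1,"jaw":1},{"wx":0,"wy":0,"wz":0,"x":0.433,"y":0.759,"z":0.1,"jaw":1},{"wx":0,"wy":0,"wz":0,"x":0.433,"y":0.759,"z":0.1,"jaw":1},{"wx":0,"wy":0,"wz":0,"x":0.433,"y":0.759,"z":0.1,"jaw":1}]';  python3 - <<'E'
from h import *
im,s=snap("top","t6"); print("all",[rect_world(r["mask"],.06,"top") for r in viewer.regions_of("carton_1","top")])
im,s=snap("wrist","w6")
for n,z in (("tape_roll",.024),("cutter",.016)):
  for r in viewer.regions_of(n,"wrist"): print(n,r["conf"],r["rect"],rect_world(r["mask"],z,"wrist",s))
E
python3 g.py 551,139,22,2
```

```text
time_s: 16.15
ee_pos: [0.5473, 0.1384, 0.1202]
ee_rot: [-0.0, 1.0, 0.018, -0.001]
wrist_force: [-0.5, -0.7, 0.1]
gripper_width: 1.0
gripper_force: 0.0
all [array([ 541.2, -336.2,   74.1,   71.5,    6.7]), array([5.319e+02, 3.466e+02, 8.200e+00, 0.000e+00, 2.000e-01])]
tape_roll 0.71 [224.2, 151.7, 72.8, 73.6] [553.5 138.9  57.6  54.6   2.2]
cutter 0.61 [402.4, 136.7, 40.2, 103.2] [552.3   6.9  87.6  30.5   5.4]
t 16.40 pos [548. 139. 121.] yaw 2.2 tilt 0.04 F [ 0.  -0.2  0.7] w 87.3 mm g 0.0
551,139,22,2 -> x 0.012 y -0.001 z 0.397 wz 0.001 wz if exact 0.001
```

View pics/w6.png

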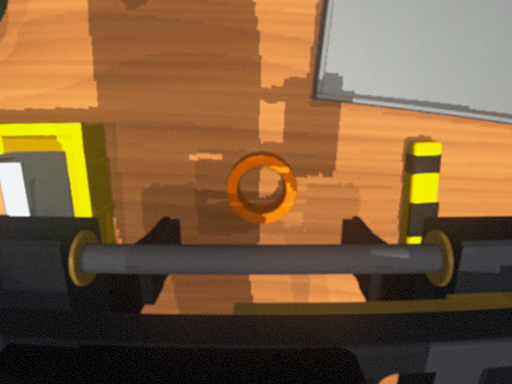

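The tape roll (262,187) is centred between the fingers, and the cutter is well to the right. Grip it.

```bash
python3 -m handwheel '[{"wx":0,"wy":0,"wz":0,"x":0.016,"y":0,"z":0.16,"jaw":1},{"wx":0,"wy":0,"wz":0,"x":0.016,"y":0,"z":0.3,"jaw":1},{"wx":0,"wy":0,"wz":0,"x":0.016,"y":0,"z":0.38,"jaw":1},{"wx":0,"wy":0,"wz":0,"x":0.016,"y":0,"z":0.4,"jaw":-1},{"wx":0,"wy":0,"wz":0,"x":0.016,"y":0,"z":0.4,"jaw":-1},{"wx":0,"wy":0,"wz":0,"x":0.016,"y":0,"z":0.4,"jaw":-1},{"wx":0,"wy":0,"wz":0,"x":0.016,"y":0,"z":0.4,"jaw":-1},{"wx":0,"wy":0,"wz":0,"x":0.016,"y":0,"z":0.4,"jaw":-1},{"wx":0,"wy":0,"wz":0,"x":0.016,"y":0,"z":0.4,"jaw":-1},{"wx":0,"wy":0,"wz":0,"x":0.016,"y":0,"z":0.4,"jaw":-1},{"wx":0,"wy":0,"wz":0,"x":0.016,"y":0,"z":0.4,"jaw":-1},{"wx":0,"wy":0,"wz":0,"x":0.016,"y":0,"z":0.4,"jaw":-1}]'; python3 -m handwheel '[{"wx":0,"wy":0,"wz":0,"x":0,"y":0,"z":-0.1,"jaw":-1},{"wx":0,"wy":0,"wz":0,"x":0,"y":0,"z":-0.25,"jaw":-1},{"wx":0,"wy":0,"wz":0,"x":0,"y":0,"z":-0.32,"jaw":-1},{"wx":0,"wy":0,"wz":0,"x":0,"y":0,"z":-0.32,"jaw":-1},{"wx":0,"wy":0,"wz":0,"x":0,"y":0,"z":-0.32,"jaw":-1}]'; python3 g.py 671,52,100,2
```

```text
time_s: 17.4
ee_pos: [0.5531, 0.1379, 0.022]
ee_rot: [-0.0, 1.0, 0.018, 0.001]
wrist_force: [-1.3, 1.2, 6.1]
gripper_width: 0.631
gripper_force: 30.0
time_s: 17.82
ee_pos: [0.5532, 0.1377, 0.1021]
ee_rot: [-0.0, 1.0, 0.018, 0.001]
wrist_force: [-0.0, 0.1, -1.2]
gripper_width: 0.63
gripper_force: 30.0
t 17.82 pos [553. 138. 102.] yaw 2.0 tilt 0.17 F [-0.   0.1 -1.2] w 54.9 mm g 30.0
671,52,100,2 -> x 0.459 y 0.359 z 0.010 wz 0.000 wz if exact 0.000
```

```bash
python3 -m handwheel '[{"wx":0,"wy":0,"wz":0,"x":0.459,"y":0.359,"z":0,"jaw":-1},{"wx":0,"wy":0,"wz":0,"x":0.459,"y":0.359,"z":0,"jaw":-1},{"wx":0,"wy":0,"wz":0,"x":0.459,"y":0.359,"z":0,"jaw":-1},{"wx":0,"wy":0,"wz":0,"x":0.459,"y":0.359,"z":0,"jaw":-1},{"wx":0,"wy":0,"wz":0,"x":0.459,"y":0.359,"z":0.1,"jaw":-1},{"wx":0,"wy":0,"wz":0,"x":0.459,"y":0.359,"z":0.22,"jaw":-1},{"wx":0,"wy":0,"wz":0,"x":0.459,"y":0.359,"z":0.28,"jaw":-1},{"wx":0,"wy":0,"wz":0,"x":0.459,"y":0.359,"z":0.3,"jaw":-1},{"wx":0,"wy":0,"wz":0,"x":0.459,"y":0.359,"z":0.3,"jaw":-1},{"wx":0,"wy":0,"wz":0,"x":0.459,"y":0.359,"z":0.3,"jaw":-1}]'; python3 g.py; python3 -m handwheel '[{"wx":0,"wy":0,"wz":0,"x":0,"y":0,"z":0,"jaw":0.7},{"wx":0,"wy":0,"wz":0,"x":0,"y":0,"z":0,"jaw":0.7},{"wx":0,"wy":0,"wz":0,"x":0,"y":0,"z":0,"jaw":0.7},{"wx":0,"wy":0,"wz":0,"x":0,"y":0,"z":0,"jaw":0.7},{"wx":0,"wy":0,"wz":0,"x":0,"y":0,"z":-0.1,"jaw":0.7},{"wx":0,"wy":0,"wz":0,"x":0,"y":0,"z":-0.25,"jaw":0.7},{"wx":0,"wy":0,"wz":0,"x":0,"y":0,"z":-0.4,"jaw":0.5},{"wx":0,"wy":0,"wz":0,"x":0,"y":0,"z":-0.4,"jaw":0.5},{"wx":0,"wy":0,"wz":0,"x":0,"y":0,"z":-0.4,"jaw":0.5}]'; python3 g.py 536,3,125,4
```

```text
time_s: 18.65
ee_pos: [0.6686, 0.0523, 0.0241]
ee_rot: [-0.0, 1.0, 0.018, -0.002]
wrist_force: [-0.2, -0.0, -0.9]
gripper_width: 0.631
gripper_force: 30.0
t 18.65 pos [669.  52.  24.] yaw 2.0 tilt 0.18 F [-0.2 -0.  -0.9] w 54.9 mm g 30.0
time_s: 19.4
ee_pos: [0.6728, 0.0521, 0.1301]
ee_rot: [0.0, 1.0, 0.018, 0.004]
wrist_force: [0.5, -0.8, -0.8]
gripper_width: 0.763
gripper_force: 0.0
t 19.40 pos [673.  52. 130.] yaw 2.0 tilt 0.44 F [ 0.5 -0.8 -0.8] w 66.4 mm g 0.0
536,3,125,4 -> x -0.554 y 0.177 z 0.016 wz -0.011 wz if exact -0.011
```

```bash
python3 -m handwheel '[{"wx":0,"wy":0,"wz":-0.011,"x":-0.554,"y":0.177,"z":0,"jaw":0.5},{"wx":0,"wy":0,"wz":-0.011,"x":-0.554,"y":0.177,"z":0,"jaw":0.5},{"wx":0,"wy":0,"wz":-0.011,"x":-0.554,"y":0.177,"z":0,"jaw":0.5},{"wx":0,"wy":0,"wz":-0.011,"x":-0.554,"y":0.177,"z":0,"jaw":0.5},{"wx":0,"wy":0,"wz":-0.011,"x":-0.554,"y":0.177,"z":0,"jaw":0.5},{"wx":0,"wy":0,"wz":-0.011,"x":-0.554,"y":0.177,"z":0,"jaw":0.5}]';  python3 - <<'E'
from h import *
im,s=snap("top","t7"); print("all",[rect_world(r["mask"],.06,"top") for r in viewer.regions_of("carton_1","top")])
im,s=snap("wrist","w7")
for n,z in (("tape_roll",.024),("cutter",.016)):
  for r in viewer.regions_of(n,"wrist"): print(n,r["conf"],r["rect"],rect_world(r["mask"],z,"wrist",s))
E
python3 g.py 536,3,19,5
```

```text
time_s: 19.9
ee_pos: [0.5318, 0.0028, 0.1246]
ee_rot: [-0.0, 0.999, 0.035, -0.001]
wrist_force: [1.1, 0.1, 0.1]
gripper_width: 0.751
gripper_force: 0.0
all [array([5.347e+02, 3.171e+02, 7.420e+01, 6.470e+01, 2.000e-01]), array([ 4.304e+02,  3.131e+02,  7.370e+01,  6.160e+01, -3.000e-01]), array([ 540.2, -336.2,   70.7,   64.1,    7.6])]
tape_roll 0.84 [162.7, 2.5, 82.7, 53.4] [654.9  51.3  57.   35.5 -87. ]
cutter 0.65 [242.0, 112.0, 33.4, 132.8] [541.    4.  106.3  24.3   4.6]
t 20.15 pos [534.   3. 126.] yaw 4.1 tilt 0.01 F [ 0.  -0.4  0.3] w 65.2 mm g 0.0
536,3,19,5 -> x 0.007 y 0.001 z 0.427 wz -0.005 wz if exact -0.005
```

View pics/w7.png

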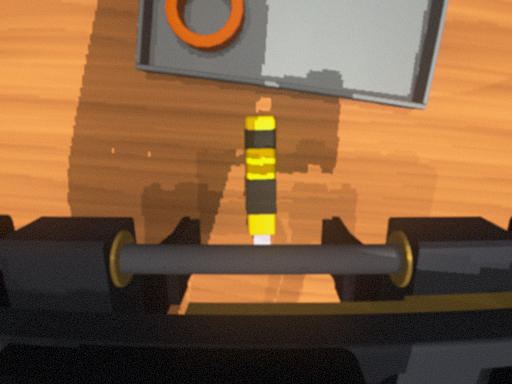

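The tape roll lies in the tray. The cutter (260, rows 115–240) is centred between the fingers, so grip it about 8 mm further ahead.

```bash
python3 -m handwheel '[{"wx":0,"wy":0,"wz":0,"x":0.032,"y":0,"z":0.16,"jaw":0.5},{"wx":0,"wy":0,"wz":0,"x":0.032,"y":0,"z":0.3,"jaw":0.5},{"wx":0,"wy":0,"wz":0,"x":0.032,"y":0,"z":0.4,"jaw":0.5},{"wx":0,"wy":0,"wz":0,"x":0.032,"y":0,"z":0.424,"jaw":-1},{"wx":0,"wy":0,"wz":0,"x":0.032,"y":0,"z":0.424,"jaw":-1},{"wx":0,"wy":0,"wz":0,"x":0.032,"y":0,"z":0.424,"jaw":-1},{"wx":0,"wy":0,"wz":0,"x":0.032,"y":0,"z":0.424,"jaw":-1},{"wx":0,"wy":0,"wz":0,"x":0.032,"y":0,"z":0.424,"jaw":-1},{"wx":0,"wy":0,"wz":0,"x":0.032,"y":0,"z":0.424,"jaw":-1},{"wx":0,"wy":0,"wz":0,"x":0.032,"y":0,"z":0.424,"jaw":-1},{"wx":0,"wy":0,"wz":0,"x":0.032,"y":0,"z":0.424,"jaw":-1},{"wx":0,"wy":0,"wz":0,"x":0.032,"y":0,"z":0.424,"jaw":-1}]'; python3 -m handwheel '[{"wx":0,"wy":0,"wz":0,"x":0,"y":0,"z":0,"jaw":-1},{"wx":0,"wy":0,"wz":0,"x":0,"y":0,"z":0,"jaw":-1},{"wx":0,"wy":0,"wz":0,"x":0,"y":0,"z":0,"jaw":-1},{"wx":0,"wy":0,"wz":0,"x":0,"y":0,"z":0,"jaw":-1},{"wx":0,"wy":0,"wz":0,"x":0,"y":0,"z":-0.1,"jaw":-1},{"wx":0,"wy":0,"wz":0,"x":0,"y":0,"z":-0.25,"jaw":-1},{"wx":0,"wy":0,"wz":0,"x":0,"y":0,"z":-0.32,"jaw":-1},{"wx":0,"wy":0,"wz":0,"x":0,"y":0,"z":-0.32,"jaw":-1},{"wx":0,"wy":0,"wz":0,"x":0,"y":0,"z":-0.32,"jaw":-1}]'; python3 g.py 663,-48,100,86.5
```

```text
time_s: 21.15
ee_pos: [0.5415, 0.0035, 0.0201]
ee_rot: [0.0, 0.999, 0.035, 0.0]
wrist_force: [-0.4, 0.4, 0.8]
gripper_width: 0.271
gripper_force: 29.9
time_s: 21.9
ee_pos: [0.542, 0.0033, 0.1008]
ee_rot: [0.0, 0.999, 0.035, 0.001]
wrist_force: [0.2, 0.3, -1.6]
gripper_width: 0.27
gripper_force: 29.9
t 21.90 pos [542.   3. 101.] yaw 4.0 tilt 0.14 F [ 0.2  0.3 -1.6] w 23.5 mm g 29.9
663,-48,100,86.5 -> x 0.468 y 0.239 z 0.004 wz -0.458 wz if exact -0.458
```

```bash
python3 -m handwheel '[{"wx":0,"wy":0,"wz":-0.458,"x":0.47,"y":0.215,"z":0,"jaw":-1},{"wx":0,"wy":0,"wz":-0.458,"x":0.47,"y":0.215,"z":0,"jaw":-1},{"wx":0,"wy":0,"wz":-0.458,"x":0.47,"y":0.215,"z":0,"jaw":-1},{"wx":0,"wy":0,"wz":-0.458,"x":0.47,"y":0.215,"z":0,"jaw":-1},{"wx":0,"wy":0,"wz":-0.458,"x":0.47,"y":0.215,"z":0,"jaw":-1},{"wx":0,"wy":0,"wz":-0.458,"x":0.47,"y":0.215,"z":0,"jaw":-1},{"wx":0,"wy":0,"wz":-0.458,"x":0.47,"y":0.215,"z":0,"jaw":-1},{"wx":0,"wy":0,"wz":-0.458,"x":0.47,"y":0.215,"z":0,"jaw":-1},{"wx":0,"wy":0,"wz":-0.458,"x":0.47,"y":0.215,"z":0,"jaw":-1},{"wx":0,"wy":0,"wz":-0.458,"x":0.47,"y":0.215,"z":0,"jaw":-1},{"wx":0,"wy":0,"wz":-0.458,"x":0.47,"y":0.215,"z":0,"jaw":-1},{"wx":0,"wy":0,"wz":-0.458,"x":0.47,"y":0.215,"z":0,"jaw":-1}]'; python3 -m handwheel '[{"wx":0,"wy":0,"wz":0,"x":0,"y":0,"z":0,"jaw":-1},{"wx":0,"wy":0,"wz":0,"x":0,"y":0,"z":0,"jaw":-1},{"wx":0,"wy":0,"wz":0,"x":0,"y":0,"z":0,"jaw":-1}]';python3 g.py 664,-42,25,86.5
```

```text
time_s: 22.9
ee_pos: [0.6604, -0.0417, 0.0967]
ee_rot: [-0.002, 0.726, 0.687, -0.001]
wrist_force: [0.0, -1.0, -0.9]
gripper_width: 0.271
gripper_force: 29.9
time_s: 23.15
ee_pos: [0.6614, -0.0418, 0.0983]
ee_rot: [-0.001, 0.729, 0.684, -0.001]
wrist_force: [-0.9, -0.4, -0.4]
gripper_width: 0.274
gripper_force: 29.9
t 23.15 pos [661. -42.  98.] yaw 86.3 tilt 0.13 F [-0.9 -0.4 -0.4] w 23.8 mm g 29.9
664,-42,25,86.5 -> x -0.000 y 0.011 z 0.293 wz -0.001 wz if exact -0.001
```

```bash
python3 -m handwheel '[{"wx":0,"wy":0,"wz":0,"x":0,"y":0.01,"z":0.12,"jaw":-1},{"wx":0,"wy":0,"wz":0,"x":0,"y":0.01,"z":0.23,"jaw":-1},{"wx":0,"wy":0,"wz":0,"x":0,"y":0.01,"z":0.28,"jaw":-1},{"wx":0,"wy":0,"wz":0,"x":0,"y":0.01,"z":0.295,"jaw":-1},{"wx":0,"wy":0,"wz":0,"x":0,"y":0.01,"z":0.295,"jaw":-1},{"wx":0,"wy":0,"wz":0,"x":0,"y":0.01,"z":0.295,"jaw":-1}]'; python3 g.py; python3 -m handwheel '[{"wx":0,"wy":0,"wz":0,"x":0,"y":0,"z":0,"jaw":0},{"wx":0,"wy":0,"wz":0,"x":0,"y":0,"z":0,"jaw":0},{"wx":0,"wy":0,"wz":0,"x":0,"y":0,"z":0,"jaw":0},{"wx":0,"wy":0,"wz":0,"x":0,"y":0,"z":0,"jaw":0},{"wx":0,"wy":0,"wz":0,"x":0,"y":0,"z":0,"jaw":0},{"wx":0,"wy":0,"wz":0,"x":0,"y":0,"z":-0.15,"jaw":0},{"wx":0,"wy":0,"wz":0,"x":0,"y":0,"z":-0.3,"jaw":0},{"wx":0,"wy":0,"wz":0,"x":0,"y":0,"z":-0.5,"jaw":0},{"wx":0,"wy":0,"wz":0,"x":0,"y":0,"z":-0.7,"jaw":0},{"wx":0,"wy":0,"wz":0,"x":-0.4,"y":-0.8,"z":-0.7,"jaw":0},{"wx":0,"wy":0,"wz":0,"x":-0.4,"y":-0.8,"z":-0.7,"jaw":0},{"wx":0,"wy":0,"wz":0,"x":-0.4,"y":-0.8,"z":-0.7,"jaw":0}]'; python3 -m handwheel '[{"wx":0,"wy":0,"wz":0,"x":-0.3,"y":-0.3,"z":0,"jaw":0},{"wx":0,"wy":0,"wz":0,"x":-0.3,"y":-0.3,"z":0,"jaw":0},{"wx":0,"wy":0,"wz":0,"x":-0.3,"y":-0.3,"z":0,"jaw":0},{"wx":0,"wy":0,"wz":0,"x":-0.3,"y":-0.3,"z":0,"jaw":0}]'; python3 g.py; python3 - <<'E'
from h import *
im,s=snap("top","t8")
for n,z in dict(carton_1=.06,cutter=.02,tape_roll=.028,stapler=.039).items():
  for r in viewer.regions_of(n,"top"):
    if r["conf"]>.4: print(n,round(r["conf"],2),rect_world(r["mask"],z,"top"))
cv2.imwrite("pics/t9.png",cv2.resize(cv2.cvtColor(im,cv2.COLOR_RGB2BGR)[90:270,90:430],(800,424),interpolation=cv2.INTER_CUBIC))
E
```

```text
time_s: 23.65
ee_pos: [0.6647, -0.042, 0.026]
ee_rot: [-0.0, 0.729, 0.685, -0.0]
wrist_force: [0.1, -0.8, -0.5]
gripper_width: 0.272
gripper_force: 30.0
t 23.65 pos [665. -42.  26.] yaw 86.4 tilt 0.02 F [ 0.1 -0.8 -0.5] w 23.6 mm g 30.0
time_s: 24.65
ee_pos: [0.5495, -0.0912, 0.1951]
ee_rot: [0.001, 0.728, 0.685, 0.001]
wrist_force: [-0.4, -0.9, -0.2]
gripper_width: 0.502
gripper_force: 0.0
time_s: 24.98
ee_pos: [0.4676, -0.1635, 0.1939]
ee_rot: [0.0, 0.73, 0.684, -0.001]
wrist_force: [-0.4, 0.0, -0.1]
gripper_width: 0.496
gripper_force: 0.0
t 24.98 pos [ 468. -163.  194.] yaw 86.3 tilt 0.09 F [-0.4  0.  -0.1] w 43.1 mm g 0.0
carton_1 0.9 [ 4.317e+02  3.120e+02  7.620e+01  6.440e+01 -1.000e-01]
carton_1 0.68 [ 540.7 -337.9   73.1   66.4    7.8]
carton_1 0.64 [5.358e+02 3.171e+02 7.650e+01 6.480e+01 3.000e-01]
carton_1 0.42 [656.2 -42.8 103.9  27.6  89.1]
cutter 0.71 [ 4.291e+02  3.253e+02  7.910e+01  6.990e+01 -1.000e-01]
cutter 0.61 [662.1 -44.1 107.9  28.6  89.1]
tape_roll 0.46 [662.4  49.2  51.2  50.8  -0.7]
stapler 0.59 [ 448.3 -140.3   82.1   34.8   13.7]
```

View pics/t9.png

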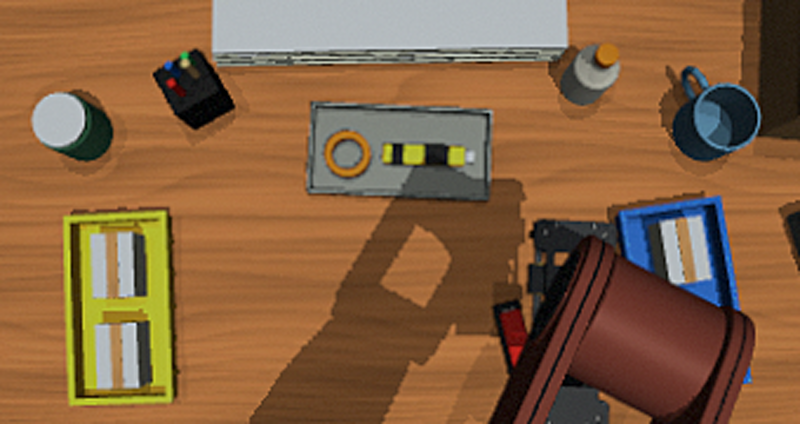

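Two cartons sit flat in the yellow crate (120,265 and 122,355) and one in the blue crate (685,250). The roll (347,153) and cutter (428,154) are in the tray, and the stapler looks where it was. The gripper is clear of everything, so I'll hand in.

```bash
python3 -c "
from plant import arm
print(arm.close_job())"
```

```text
the job is handed in; nothing more can be done
None
```

The job is handed in, with no verdict returned: the two packed cartons are in the yellow crate, the empty one is in the blue crate, the cutter and tape roll are in the grey tray, and the other things looked unmoved in the last picture.

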